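Tip a glove carton onto its back and load it in the counter holder

ROBOT

A 6-joint arm with a two-finger parallel gripper is mounted at the origin on the work surface. World frame = base frame: x ahead of the robot, y to its left, z up, the work surface at z = 0. Lengths are in m, angles in rad, forces in N, time in s.
With the tool pointing down it reaches from about 0.325 to 0.775 m from the base axis. Payload 5.5 kg.
Tool frame: the origin (TCP) lies on the centre line of the jaws, within the pads' length; the fingertips stand ahead of it and the grasp point (between the pads) lies 3 mm ahead of it (manip.tcp_to_tips is the z of the fingertips in the tool frame, in m); z points along the fingers, y is the line along which they close (so a half turn about z gives the same grasp; the last joint's range is limited). The gripper opens to 85 mm and grips with 20 to 120 N. Pads are 22 mm wide; open, the fingers measure 114 mm over their backs; the gripper's body (76 mm by 85 mm) begins 54 mm behind the grasp point. The pads swing forward as they close: fully open they stand 13 mm farther back than shut.
Start: joints at [-0.057, 0.091, 1.231, -0, 1.82, -0.057], TCP at [0.6, -0, 0.253] pointing down, gripper open.
Joint ranges: [-2.87, 2.87], [-0.86, 2.18], [0.17, 2.46], [-1.51, 4.65], [0.06, 2.69], [-2.65, 2.65]. Speed limits (rad/s): [2.57, 2.57, 3.01, 3.14, 3.14, 3.14].

INTERFACE

Orientations are given as a unit quaternion [x, y, z, w].
In Python, from bench import state, vision, ticket, manip gives the robot as it stands.
- The arm moves only by the tool move_arm, never from a script. Its argument "plan" is one flat list of numbers, 6 for each row, row after row: the shift along the tool's x, y, z in mm, then the turn, a rotation vector about the tool's x, y, z in degrees. A call has 1 to 5 rows; each row shifts and turns the commanded pose from where the row before left it, along the tool's axes as they then stand; what a row does not reach is not made up. A row lasts 1/10 s, in which the tool goes at most 50 mm and 8.59 degrees, less where a joint would pass 70% of its speed; a pose out of reach is approached as far as the arm can. A call is refused whole if a number of a shift passes 50 or a number of a turn 8.59, either way. A call with a gripper value outside its range is refused whole. "grip" is the closure, from 0 (fully open) to 1 (shut), set as the call begins (left out, the last holds). The fingers move at their own pace and stop on an object; the grip force is fixed at half the most. Time passes only in rows, so rows that do not move let the fingers close. It gives the time, the measured TCP pose, the force, the opening and the grip force at its end, in the units of the state.
- state(): the state, without advancing time (a new reading comes with each control period).
- vision.snapshot(name): name is "scene" or "side" or "wrist"; returns the picture (400x640x3 uint8, red, green, blue); there is no depth.
- vision.calibration(name): a dict with "mtx" (3x3 intrinsics, pixels), "R" (3x3) and "t" (3): a world point X has camera coordinates R X + t; the wrist camera has in their place "mount" (4x4, takes a point from camera to tool coordinates, whose origin is the TCP and whose axes are the flange's). Camera axes: x right, y down, z forward; pixel columns grow to the right and rows downward; lengths in m; the calibration is good to about 2 mm. A picture is of the moment at which its call begins: read the wrist's pose just before it. calibration takes no time and is no camera call.
- ticket.job_done(): hands the job in; it is judged then, once.
The state is a dict: "clock": time; "joint_positions": joint angles; "qvel": joint speeds; "joint_torque": joint torques, N m; "tcp_pos": TCP position; "tool_rot": TCP orientation; "contact_force": force on the tool from outside, world axes, zero at the start; "torque": the same for the moment, N m; "finger_gap": finger opening in m; "grasp_force": force on a finger pad.
Only numpy, scipy, OpenCV 4.12 (cv2) and the standard library are available. Lean on these libraries where they do the work, as an engineer would, in place of code of your own. Each camera call takes 0.05 s, during which the arm holds its last target. There are 200 camera calls.

TASK

Push the standing glove carton over so that it lies on the counter with its oval opening facing up, then slide it squarely between the rails of the steel holder until it is fully home against the sprung rubber stop. Press it against the stop with about 10 N for a moment, never more than 20 N, then back off slowly so that it stays against the stop; leave everything else on the counter where it is.

Things in the scene. Friction and masses are not known exactly. Their poses are not given: they have to be found in the camera images.
- carton: closed cardboard glove carton, 0.3 to 0.6 kg, 180 mm tall, 116 wide, 88 thick, standing on end; too thick to grasp. Origin: middle of the end it stands on. Own axes: z to the other end (180), y along the width (116), x through the thickness (88). Lying with the opening up, x points straight down, the origin is 44 mm above the counter in the middle of the rear end, z points along it to the front end
- carton_opening (a point): centre of the dark oval opening (104 x 34 mm) in the middle of the carton's broad -x face, 90 mm up. At the start this face looks roughly away from the holder; pushed high on this face the carton topples about the lower edge on its +x side, towards the holder. Pushed low it slides
- holder: stainless holder fixed to the counter, open at mouth and top, without a floor: the carton slides in on the counter. Origin: on the counter in the middle of the mouth, where the parallel rails begin; x points into the lane along the rails, z up
- rail_mouth (a point): point 45 mm above the holder's origin, level with the top of its two upright rails: 45 mm high, 3 thick, 126 apart inside (5 mm of play each side of the carton), running 240 mm inward. Before the mouth they flare outward over 47 mm to about 155 mm apart
- stop_range (a point): middle of the range of the rubber stop plate between the rails (100 mm wide, 14 to 70 mm up). It is clamped at another depth each time: its face is 105 to 145 mm inside the mouth, not measured, to be found by feel. It is sprung: gives 1 mm per 2.5 N, up to 10 mm, damped, creeps back when let go. Seated, the carton's rear end is 35 to 75 mm outside the mouth
- pan: open stainless food pan 160 x 100 x 65 mm high, a bystander; origin at the middle of its underside
- squeeze_bottle: white squeeze bottle, 56 mm across and 160 mm tall, a bystander; origin at the middle of its underside
- small_carton: small plain closed carton 90 x 75 x 60 mm high without an opening, a bystander; origin at the middle of its underside
- sauce_cup: small black sauce bowl, 70 mm across and 45 mm high, a bystander; origin at the middle of its underside
- shaker: steel shaker, 50 mm across and 90 mm tall, a bystander; origin at the middle of its underside
- spatula: spatula lying on the counter at the left, a bystander
- cup: paper cup, 80 mm across and 100 mm tall, a bystander; origin at the middle of its underside
Not all that is in view belongs to the job. Leave any purple look-alike of the holder alone.

How it is judged:
On the way, in this order (a step that is already met when the one before it is completed fails the run):
1. the carton lies still on the counter, opening up, still short of the rails (angle between carton's own x axis and vertical above 3.05 rad and height (world z) of carton below 0.05 m and linear speed of carton below 0.01 m/s and angular speed of carton below 0.05 rad/s and x of carton in the frame of holder below -0.15 m), for 0.2 s.
2. the carton, lying square between the rails, is pressed against the stop with more than 4 N (angle between carton's own x axis and vertical above 3.05 rad and height (world z) of carton below 0.05 m and x of carton in the frame of holder above -0.08 m and y of carton in the frame of holder between -0.009 and 0.009 m and angle between the z axis of carton and the x axis of holder, either way round below 0.07 rad and contact force between carton and holder above 4 N), for 0.3 s.
At the end, for the whole second after the job is handed in: the carton lies flat on the counter with its opening up (within 5 degrees), between the rails, centred within 9 mm and parallel to them within 4 degrees, its rear end at most 80 mm outside the mouth, its front end still touching the rubber stop (more than 0.1 N), at rest and released (angle between carton's own x axis and vertical above 3.05 rad and height (world z) of carton below 0.05 m and x of carton in the frame of holder above -0.08 m and y of carton in the frame of holder between -0.009 and 0.009 m and angle between the z axis of carton and the x axis of holder, either way round below 0.07 rad and linear speed of carton below 0.01 m/s and angular speed of carton below 0.05 rad/s and contact force between carton and holder above 0.1 N).
It fails at once if the carton pressed on the stop with more than 20 N (contact force between carton and holder above 20 N).
It fails at once if the carton pushed by the robot with more than 25 N (contact force between any of the fingers, the arm and carton above 25 N).
It fails at once if a bystander moved by more than 20 mm (distance of any of pan, squeeze_bottle, small_carton, sauce_cup, shaker, spatula, cup from where it was at the start of the episode above 0.02 m).
It also fails if it takes over 72 s, if anything falls off the work surface, if the arm or the gripper's body presses on something with over 40 N, if the wrist force passes 120 N, or if a joint passes its speed limit or range.

## Working session

There is one attempt and no reset: what is moved stays moved. The work goes in short steps, Python scripts to look and compute and a tool call to move; the robot and the scene stay as the last step left them, time stands still between calls to the robot, and variables do not carry over. Pictures are saved under pics/ and viewed, at most 10 in all, crops included, and the job is handed in when it is done.

Besides the shell and the picture viewer there is one more tool, called after "Request:" by a JSON object that holds its "op" and its "data". move_arm: Moves the arm, as the interface text tells. Its arguments: {"type":"object","properties":{"plan":{"type":"array","items":{"type":"number"}},"grip":{"type":"number"}},"required":["plan"]}

```bash
mkdir -p pics; ls
python3 - <<'E'
from bench import state, vision, ticket, manip
import cv2
print(state()); print(manip.tcp_to_tips)
for n in("scene","side"):
    cv2.imwrite(f"pics/{n}0.png",vision.snapshot(n)[:,:,::-1]); c=vision.calibration(n);print(n,c)
print(vision.calibration("wrist"))
E
```

```text
pics
{'clock': 0.0, 'joint_positions': array([-5.66774353e-02,  9.18968155e-02,  1.23192290e+00, -5.98335181e-06,
        1.81981585e+00, -5.67220226e-02]), 'qvel': array([-0.00031229, -0.00108758, -0.00108941,  0.00063869, -0.00034767,
       -0.00103215]), 'joint_torque': array([ 1.92109423e-03, -4.58737707e+01, -4.18019521e+01,  2.08830479e-04,
        1.19483890e-02, -1.60596358e-05]), 'tcp_pos': array([5.99748257e-01, 2.41938297e-05, 2.52107210e-01]), 'tool_rot': array([ 7.07091167e-01,  7.07121657e-01, -6.82351606e-04, -7.60119028e-04]), 'contact_force': array([-0.07541357, -0.37227371,  0.09807855]), 'torque': array([0.01662257, 0.03139891, 0.0283676 ]), 'grasp_force': 0.0, 'finger_gap': 0.08545106968643593}
0.022
scene {'mtx': array([[501.2075052,   0.       , 315.6686727],
       [  0.       , 501.2075052, 194.9800108],
       [  0.       ,   0.       ,   1.       ]]), 'R': array([[-1.04655965e-02,  9.99840759e-01, -1.44543609e-02],
       [ 8.27587993e-01,  5.47539771e-04, -5.61335740e-01],
       [-5.61238438e-01, -1.78369689e-02, -8.27461938e-01]]), 't': array([-0.0940864
[... 216 characters left out ...]
8418558, -0.62025347, -0.01840138],
       [-0.33192437, -0.3942271 , -0.85697795],
       [ 0.52428923,  0.67813761, -0.51502445]]), 't': array([-0.35319238,  0.28964749,  1.0495714 ])}
{'mtx': array([[351.28980494,   0.        , 322.4756656 ],
       [  0.        , 351.28980494, 197.50989367],
       [  0.        ,   0.        ,   1.        ]]), 'mount': array([[ 1.30949446e-03, -9.65513816e-01, -2.60348530e-01,
         6.47440081e-02],
       [ 9.99999107e-01,  1.19518675e-03,  5.97368362e-04,
         3.90347393e-04],
       [-2.65602295e-04, -2.60349080e-01,  9.65514519e-01,
        -1.19949637e-01],
       [ 0.00000000e+00,  0.00000000e+00,  0.00000000e+00,
         1.00000000e+00]])}
```

View pics/scene0.png

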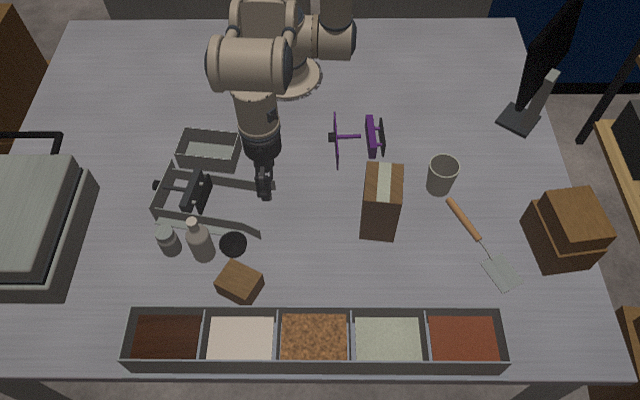

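View pics/side0.png

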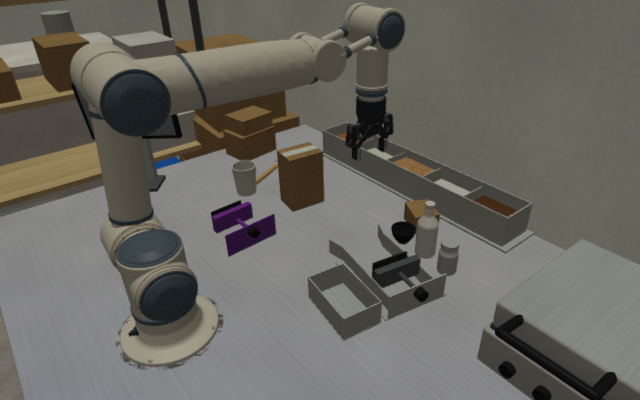

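The scene view shows the holder at left (about px 150-275, 165-240), with its mouth facing right. The carton is at (360-405, 160-240), and the purple look-alike is at (330-385, 112-168). I'll enlarge both views to get exact pixels.

Run:
```python
import cv2
a=cv2.imread("pics/scene0.png")[140:280,140:420]; b=cv2.imread("pics/side0.png")[130:340,260:480]
def lab(im,s,x0,y0,step,n):
    o=cv2.resize(im,None,fx=s,fy=s,interpolation=cv2.INTER_CUBIC); o=cv2.convertScaleAbs(o,alpha=1.5,beta=20)
    for x in range(x0//step*step+step,x0+im.shape[1],step):
        cv2.line(o,(int((x-x0)*s),0),(int((x-x0)*s),6),(0,0,255),1);cv2.putText(o,str(x),(int((x-x0)*s),18),0,.35,(0,0,255))
    for y in range(y0//step*step+step,y0+im.shape[0],step):
        cv2.putText(o,"-"+str(y),(0,int((y-y0)*s)+4),0,.35,(0,0,255))
    cv2.imwrite(n,o)
lab(a,2.85,140,140,20,"pics/sc1.png"); lab(b,2.8,260,130,20,"pics/sd1.png")
```

```text
(no output)
```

View pics/sc1.png

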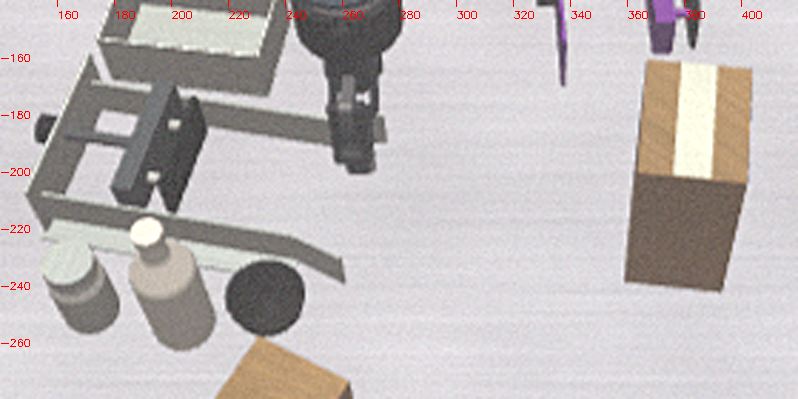

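View pics/sd1.png

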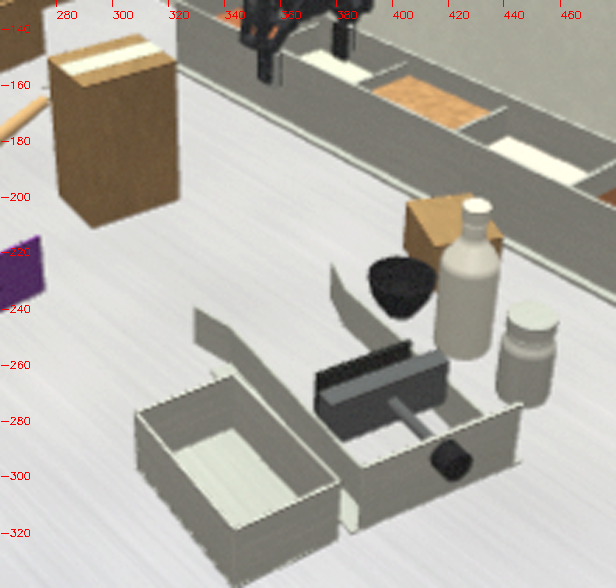

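The carton is upright with its tape end on top, and its corners are readable in both views. The holder's rail ends, flare tips and mouth bends are readable too. Next I fit both poses.

```bash
cat > h.py <<'E'
import numpy as np
from scipy.optimize import least_squares
from bench import vision
C={n:vision.calibration(n) for n in("scene","side")}
def proj(c,X):
    p=(c["R"]@X.T).T+c["t"]; p=(c["mtx"]@p.T).T; return p[:,:2]/p[:,2:]
def fit(obs,x0):
    def res(q):
        c,s=np.cos(q[2]),np.sin(q[2]); r=[]
        for n,u,v,a,b,z in obs:
            X=np.array([[q[0]+c*a-s*b,q[1]+s*a+c*b,z]])
            r+=list(proj(C[n],X)[0]-[u,v])
        return np.array(r)
    s=least_squares(res,x0,loss="soft_l1",f_scale=1.5); return s.x,res(s.x).reshape(-1,2)
E
python3 - <<'E'
from h import *
np.set_printoptions(precision=4,suppress=True)
# carton frame at yaw0: +x of carton -> world -y ; use a along carton x, b along carton y
h=.044;w=.058
# carton x = -Y -> yaw=-90: carton y=+X. 
o=[("scene",367.4,161.1,h,-w,.18),("scene",403.9,164.2,-h,-w,.18),("scene",401.8,204.6,-h,w,.18),("scene",363.2,202.1,h,w,.18),
("scene",359.3,238.6,h,w,0),("scene",393,242.1,-h,w,0),
("side",277.5,151.4,-h,-w,.18),("side",289.6,161.1,h,-w,.18),("side",322.9,151.8,h,w,.18),("side",311.4,142.5,-h,w,.18),
("side",280.7,199.6,-h,-w,0),("side",293.2,211.4,h,-w,0),("side",323.9,201.4,h,w,0)]
q,r=fit(o,[.6,.15,-1.57]);print(q);print(r)
H=.045
o=[("scene",260.4,231.6,-.047,.079,H),("scene",241.8,222.8,0,.0645,H),("scene",154,207.4,.24,.0645,H),
("scene",171.6,160.5,.24,-.0645,H),("scene",275,181,-.047,-.079,H),("scene",275.4,189.5,-.047,-.079,0),
("side",329.6,239.6,-.047,-.079,H),("side",329.3,251.8,-.047,-.079,0),("side",342.1,246.8,0,-.0645,H),
("side",388.6,297.9,.24,-.0645,H),("side",446.8,274.3,.24,.0645,H),("side",378.6,223.9,-.047,.079,H),("side",379.3,235.7,-.047,.079,0)]
q,r=fit(o,[.5,-.15,-1.57]);print(q);print(r)
E
```

```text
[ 0.556   0.2615 -1.7003]
[[-0.0621 -0.9602]
 [ 0.4858 -0.3111]
 [ 0.4485 -0.099 ]
 [-0.0858 -1.845 ]
 [-0.6795  0.5323]
 [ 0.1534  1.0241]
 [-0.4803 -1.3428]
 [ 0.3678 -0.4854]
 [ 0.9451 -0.3439]
 [-1.5527 -0.8423]
 [ 0.3781  0.4279]
 [ 0.1854  0.7435]
 [ 1.1707  0.4365]]
[ 0.5226 -0.0693 -1.7648]
[[-0.7404 -1.0096]
 [ 1.376  -0.2594]
 [-0.2294 -0.3943]
 [ 0.1796  7.3785]
 [ 0.3248 -0.8698]
 [ 1.2568  0.2573]
 [ 0.2476 -1.1428]
 [ 0.8001 -0.0744]
 [ 0.8037 -0.7612]
 [ 5.8391  4.2575]
 [-6.7565  9.5862]
 [ 0.5256 -1.0704]
 [-0.7838  0.0687]]
```

Request:
{"op": "move_arm", "data": {"plan": [49, -5, 0, 0, 0, 0, 49, -5, 0, 0, 0, 0, 49, -5, 0, 0, 0, 0, 50, -5, 0, 0, 0, 0, 50, -5, 0, 0, 0, 0]}}

```text
clock: 0.6
tcp_pos: [0.5744, 0.2483, 0.2528]
tool_rot: [0.707, 0.707, -0.0, -0.0]
contact_force: [0.7, -0.3, 0.6]
finger_gap: 0.0854
grasp_force: 0.0
```

Request:
{"op": "move_arm", "data": {"plan": [50, -4, 0, 0, 0, 0, 50, -4, 0, 0, 0, 0, 0, 0, 0, 0, 0, 7.4, 0, 0, 0, 0, 0, 0, 0, 0, 0, 0, 0, 0]}}

```text
clock: 1.1
tcp_pos: [0.5672, 0.3457, 0.2528]
tool_rot: [0.75, 0.661, -0.0, 0.0]
contact_force: [0.4, 0.0, -0.1]
finger_gap: 0.0851
grasp_force: 0.0
```

Run:
```python
from h import *
from bench import state
import cv2
s=state();print(s["tcp_pos"],s["tool_rot"],s["clock"])
cv2.imwrite("pics/w1.png",vision.snapshot("wrist")[:,:,::-1])
def ground(n,u,v,z=0):
    c=C[n];d=c["R"].T@np.linalg.inv(c["mtx"])@[u,v,1];o=-c["R"].T@c["t"];return o+d*(z-o[2])/d[2]
print("cup",ground("scene",437,194),ground("scene",443,165,.1),"spat",ground("scene",448,200))
# holder refit, without back corners
H=.045
o=[("scene",260.4,231.6,-.047,.079,H),("scene",241.8,222.8,0,.0645,H),("scene",154,207.4,.24,.0645,H),
("scene",171.6,168,.24,-.0645,H),("scene",275,181,-.047,-.079,H),("scene",275.4,189.5,-.047,-.079,0),
("side",329.6,239.6,-.047,-.079,H),("side",329.3,251.8,-.047,-.079,0),("side",342.1,246.8,0,-.0645,H),
("side",378.6,223.9,-.047,.079,H),("side",379.3,235.7,-.047,.079,0)]
q,r=fit(o,[.5,-.15,-1.57]);print(q,abs(r).max())
```

```text
[0.56715152 0.34572388 0.25278793] [ 7.50387794e-01  6.60997670e-01 -4.85478541e-04  5.88902193e-05] 1.1
cup [0.46794715 0.42755788 0.        ] [0.4459892  0.42712967 0.1       ] spat [0.48742063 0.45453596 0.        ]
[ 0.52230467 -0.07001276 -1.76137667] 1.2042030514113549
```

View pics/w1.png

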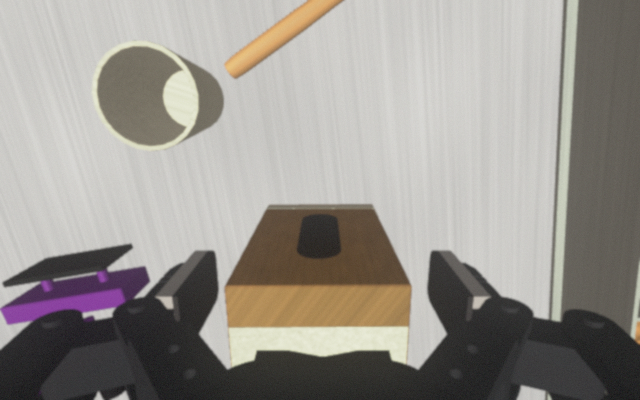

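The wrist view shows the carton square and centred between the fingers. Its opening is at (320,235) and the cup is well clear. I'll descend and push high on this face.

Request:
{"op": "move_arm", "data": {"plan": [0, 0, 48, 0, 0, 0, 0, 0, 48, 0, 0, 0, 0, 0, 0, 0, 0, 0, -14, 0, 0, 0, 0, 0, -10, 0, 0, 0, 0, 0]}}

```text
clock: 1.65
tcp_pos: [0.5655, 0.3214, 0.1618]
tool_rot: [0.751, 0.66, 0.003, 0.001]
contact_force: [-0.5, -0.4, 0.9]
finger_gap: 0.0855
grasp_force: 0.0
```

Request:
{"op": "move_arm", "data": {"plan": [-6, 0, 0, 0, 0, 0, -6, 0, 0, 0, 0, 0, -6, 0, 0, 0, 0, 0, -6, 0, 0, 0, 0, 0, -6, 0, 0, 0, 0, 0]}}

```text
clock: 2.15
tcp_pos: [0.5601, 0.2924, 0.1576]
tool_rot: [0.751, 0.66, 0.0, 0.0]
contact_force: [0.5, 1.7, 1.4]
finger_gap: 0.0854
grasp_force: 0.7
```

Request:
{"op": "move_arm", "data": {"plan": [-6, 0, 0, 0, 0, 0, -6, 0, 0, 0, 0, 0, -6, 0, 0, 0, 0, 0, -6, 0, 0, 0, 0, 0, 0, 0, 0, 0, 0, 0]}}

```text
clock: 2.65
tcp_pos: [0.5569, 0.2678, 0.157]
tool_rot: [0.752, 0.66, -0.0, 0.0]
contact_force: [0.0, -0.4, -1.0]
finger_gap: 0.0854
grasp_force: 0.0
```

Run:
```python
from h import *
import cv2
a=vision.snapshot("side")[100:300,200:500,::-1]
cv2.imwrite("pics/s2.png",cv2.resize(a,None,fx=2,fy=2))
```

```text
(no output)
```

View pics/s2.png

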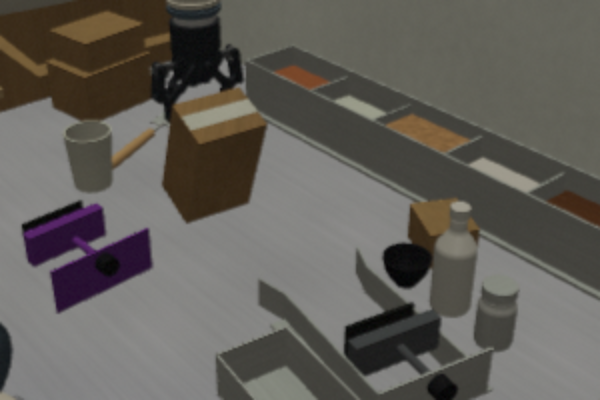

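The carton is tilting toward the holder as planned, by about 15-20°. I'll keep pushing gently.

Request:
{"op": "move_arm", "data": {"plan": [-5, 0, 0, 0, 0, 0, -5, 0, 0, 0, 0, 0, -5, 0, 0, 0, 0, 0, -5, 0, 0, 0, 0, 0, -5, 0, 0, 0, 0, 0]}}

```text
clock: 3.2
tcp_pos: [0.5537, 0.2435, 0.1572]
tool_rot: [0.751, 0.66, -0.0, -0.0]
contact_force: [0.5, 0.4, 0.8]
finger_gap: 0.0855
grasp_force: 0.0
```

Request:
{"op": "move_arm", "data": {"plan": [-5, 0, 0, 0, 0, 0, -5, 0, 0, 0, 0, 0, -5, 0, 0, 0, 0, 0, -5, 0, 0, 0, 0, 0, 0, 0, 0, 0, 0, 0]}}

```text
clock: 3.7
tcp_pos: [0.5513, 0.2236, 0.1574]
tool_rot: [0.751, 0.66, -0.0, 0.0]
contact_force: [0.9, 0.7, 0.5]
finger_gap: 0.0853
grasp_force: 0.0
```

Run:
```python
from h import *
import cv2
a=vision.snapshot("scene")[130:280,140:440,::-1]
cv2.imwrite("pics/s3.png",cv2.resize(a,None,fx=2.6,fy=2.6,interpolation=2))
```

```text
(no output)
```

View pics/s3.png

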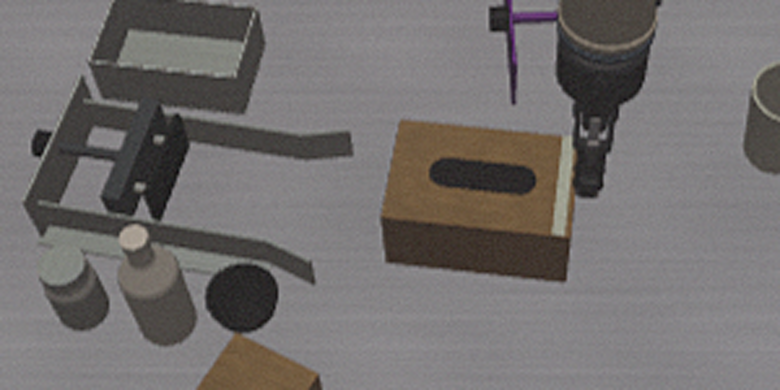

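The carton is down, opening up, rear end at right (px ~360,200), front end at ~290, still short of the flare. Now I measure its pose.

```bash
cat >> h.py <<'E'
HO=np.array([.5223,-.0700,-1.7614])
def toH(q):
    c,s=np.cos(HO[2]),np.sin(HO[2]);d=np.array(q[:2])-HO[:2]
    return c*d[0]+s*d[1],-s*d[0]+c*d[1]
def fromH(x,y):
    c,s=np.cos(HO[2]),np.sin(HO[2]);return HO[0]+c*x-s*y,HO[1]+s*x+c*y
def lying(P):  # 6 scene px: top front-near, rear-near, rear-far, front-far, bottom front-far, rear-far
    w=.058
    k=[(.18,-w,.088),(0,-w,.088),(0,w,.088),(.18,w,.088),(.18,w,0),(0,w,0)]
    q,r=fit([("scene",*p,*a) for p,a in zip(P,k) if p],[.53,.2,-1.7])
    x,y=toH(q); print("carton",q.round(4),"in holder x,y,yaw",np.round([x,y,q[2]-HO[2]],4),"res",np.abs(r).max())
    return q
E
python3 - <<'E'
from h import *
from bench import state
q=lying([(294.2,176.2),(362.3,182.7),(359.2,221.2),(287.3,213.5),(288.8,231.2),(357.7,238.1)])
s=state();t=s["tcp_pos"];print(t,"tcp in holder",toH(t))
E
```

```text
carton [ 0.5493  0.2153 -1.6877] in holder x,y,yaw [-0.2853 -0.0275  0.0737] res 1.1628344604478684
[0.55128131 0.22390638 0.15734363] tcp in holder (np.float64(-0.2940743049235391), np.float64(-0.02722459882173748))
```

Run:
```python
from h import *
from bench import state
def g(n,u,v,z=0):
    c=C[n];d=c["R"].T@np.linalg.inv(c["mtx"])@[u,v,1];o=-c["R"].T@c["t"];return (o+d*(z-o[2])/d[2]).round(3)
for p in((337,168),(370,158),(385,152)):print(g("scene",*p))
print(state()["joint_positions"])
```

```text
[0.38  0.158 0.   ]
[0.344 0.253 0.   ]
[0.322 0.297 0.   ]
[3.28597813e-01 7.95200707e-02 1.41237685e+00 5.99436545e-05
 1.64955228e+00 4.58221701e-01]
```

Request:
{"op": "move_arm", "data": {"plan": [-47, -47, 0, 0, 0, -7.9, -47, -47, 0, 0, 0, -7.9, 0, 0, 0, 0, 0, -7.9, 0, 0, 0, 0, 0, -7.9, 0, 0, 0, 0, 0, -7.9]}}

```text
clock: 4.25
tcp_pos: [0.4763, 0.158, 0.1576]
tool_rot: [0.482, 0.876, 0.0, 0.0]
contact_force: [0.7, 0.2, -0.0]
finger_gap: 0.0854
grasp_force: 0.0
```

Request:
{"op": "move_arm", "data": {"plan": [0, 0, 0, 0, 0, -7.9, 0, 0, 0, 0, 0, -7.9, 0, 0, 0, 0, 0, -7.9, 0, 0, 0, 0, 0, -7.9, 0, 0, 0, 0, 0, -7.9]}}

```text
clock: 4.75
tcp_pos: [0.4766, 0.1583, 0.1573]
tool_rot: [0.157, 0.988, 0.0, 0.0]
contact_force: [-0.4, -0.0, 0.3]
finger_gap: 0.0852
grasp_force: 0.0
```

Request:
{"op": "move_arm", "data": {"plan": [0, 0, 0, 0, 0, -7.5, 0, 0, 0, 0, 0, 0]}}

```text
clock: 4.95
tcp_pos: [0.4766, 0.1582, 0.1573]
tool_rot: [0.094, 0.996, 0.0, 0.0]
contact_force: [0.7, 0.7, -0.3]
finger_gap: 0.0856
grasp_force: 0.0
```

```bash
cat >> h.py <<'E'
from scipy.spatial.transform import Rotation as Ro
def where():
    from bench import state
    s=state();t=s["tcp_pos"];R=Ro.from_quat(s["tool_rot"]).as_matrix()
    print("t",round(float(s["clock"]),2),"tcp",t.round(4),"H",np.round(toH(t),4),"toolx-lane deg",np.degrees(np.arctan2(R[1,0],R[0,0])-HO[2]).round(2),"F",s["contact_force"].round(1))
    return t,R
E
python3 - <<'E'
from h import *
t,R=where()
d=np.r_[fromH(-.195,-.115),.062]-t; print("tool move mm",(R.T@d*1000).round(1))
E
```

```text
t 4.95 tcp [0.4766 0.1582 0.1573] H [-0.2154 -0.0881] toolx-lane deg 270.1 F [ 0.7  0.7 -0.3]
tool move mm [ 26.9 -20.4  95.3]
```

Request:
{"op": "move_arm", "data": {"plan": [27, -20, 0, 0, 0, 0, 0, 0, 48, 0, 0, 0, 0, 0, 47, 0, 0, 0, 0, 0, 0, 0, 0, 0, -10, 0, 0, 0, 0, 0]}}

```text
clock: 5.45
tcp_pos: [0.4556, 0.1418, 0.0626]
tool_rot: [0.096, 0.995, -0.0, -0.001]
contact_force: [0.5, 0.6, 1.6]
finger_gap: 0.0852
grasp_force: 0.0
```

Request:
{"op": "move_arm", "data": {"plan": [-5, 0, 0, 0, 0, 0, -5, 0, 0, 0, 0, 0, -5, 0, 0, 0, 0, 0, -5, 0, 0, 0, 0, 0, -5, 0, 0, 0, 0, 0]}}

```text
clock: 5.95
tcp_pos: [0.4812, 0.1369, 0.0628]
tool_rot: [0.095, 0.995, 0.0, 0.0]
contact_force: [-3.0, 0.4, 2.1]
finger_gap: 0.0856
grasp_force: 1.6
```

Run:
```python
from h import *
where()
```

```text
t 5.95 tcp [0.4812 0.1369 0.0628] H [-0.1954 -0.0796] toolx-lane deg 270.01 F [-3.   0.4  2.1]
```

Contact made (3 N). About 10.5 mm more centres it, then I retreat and look.

Request:
{"op": "move_arm", "data": {"plan": [-4, 0, 0, 0, 0, 0, -4, 0, 0, 0, 0, 0, -2.5, 0, 0, 0, 0, 0, 0, 0, 0, 0, 0, 0, 0, 0, 0, 0, 0, 0]}}

```text
clock: 6.45
tcp_pos: [0.4912, 0.1347, 0.0621]
tool_rot: [0.095, 0.995, -0.0, 0.0]
contact_force: [-0.1, -0.6, -1.1]
finger_gap: 0.0854
grasp_force: 0.0
```

Request:
{"op": "move_arm", "data": {"plan": [5, 0, 0, 0, 0, 0, 20, 0, 0, 0, 0, 0, 20, 0, -40, 0, 0, 0, 0, 0, -50, 0, 0, 0, 0, 0, 0, 0, 0, 0]}}

```text
clock: 6.95
tcp_pos: [0.4491, 0.1443, 0.1603]
tool_rot: [0.095, 0.995, 0.002, 0.006]
contact_force: [0.8, 0.5, 1.3]
finger_gap: 0.0855
grasp_force: 0.0
```

Run:
```python
from h import *
import cv2
where()
a=vision.snapshot("scene")[130:280,140:440,::-1]
cv2.imwrite("pics/s4.png",cv2.resize(a,None,fx=2.6,fy=2.6,interpolation=2))
```

```text
t 6.95 tcp [0.4491 0.1443 0.1603] H [-0.1966 -0.1125] toolx-lane deg 270.05 F [0.8 0.5 1.3]
```

View pics/s4.png

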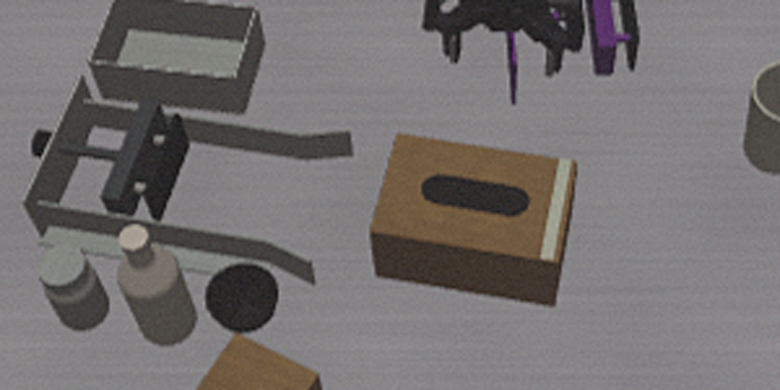

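The carton now looks parallel to the rails: corners at (397,134), (577,160), (557,263), (371,234) in the crop. Next I check the fit and plan the move behind it.

Run:
```python
from h import *
q=lying([(292.7,181.5),(361.9,191.5),(354.2,231.2),(282.7,220),(285,235.8),(353.8,247.3)])
t,R=where()
d=np.r_[fromH(-.34,0),.16]-t; print("tool move mm",(R.T@d*1000).round(1))
```

```text
carton [ 0.5771  0.2076 -1.7513] in holder x,y,yaw [-0.2829  0.0012  0.0101] res 1.3693004220446028
t 7.0 tcp [0.4483 0.144  0.1569] H [-0.1961 -0.1132] toolx-lane deg 270.04 F [-0.3 -0.  -1. ]
tool move mm [-113.3  143.8   -1.6]
```

Request:
{"op": "move_arm", "data": {"plan": [-28, 36, 0, 0, 0, 0, -28, 36, 0, 0, 0, 0, -28, 36, 0, 0, 0, 0, -29, 36, 0, 0, 0, 0, 0, 0, 0, 0, 0, 8.2]}}

```text
clock: 7.5
tcp_pos: [0.5865, 0.266, 0.1453]
tool_rot: [0.166, 0.986, -0.002, -0.003]
contact_force: [-0.1, -2.1, -0.5]
finger_gap: 0.085
grasp_force: 0.0
```

Request:
{"op": "move_arm", "data": {"plan": [0, 0, 0, 0, 0, 8.2, 0, 0, 0, 0, 0, 8.2, 0, 0, 0, 0, 0, 8.2, 0, 0, 0, 0, 0, 8.2, 0, 0, 0, 0, 0, 8.2]}}

```text
clock: 8.0
tcp_pos: [0.5845, 0.2633, 0.1506]
tool_rot: [0.503, 0.864, -0.001, -0.001]
contact_force: [-0.3, 0.1, 0.1]
finger_gap: 0.0856
grasp_force: 0.0
```

Request:
{"op": "move_arm", "data": {"plan": [0, 0, 0, 0, 0, 8.2, 0, 0, 0, 0, 0, 8.2, 0, 0, 0, 0, 0, 8.2, 0, 0, 0, 0, 0, 8.2, 0, 0, 0, 0, 0, 8]}}

```text
clock: 8.5
tcp_pos: [0.5845, 0.2632, 0.1506]
tool_rot: [0.773, 0.634, -0.001, -0.0]
contact_force: [0.9, -0.7, -0.3]
finger_gap: 0.0853
grasp_force: 0.0
```

Run:
```python
from h import *
t,R=where()
d=np.r_[fromH(-.315,0),.055]-t; print("tool move mm",(R.T@d*1000).round(1))
```

```text
t 8.5 tcp [0.5845 0.2632 0.1506] H [-0.339 -0.002] toolx-lane deg 179.68 F [ 0.9 -0.7 -0.3]
tool move mm [-23.8   2.3  95.6]
```

Request:
{"op": "move_arm", "data": {"plan": [0, 2, 50, 0, 0, -0.3, 0, 0, 50, 0, 0, 0, 0, 0, 0, 0, 0, 0, -20, 0, 0, 0, 0, 0, -14, 0, 0, 0, 0, 0]}}

```text
clock: 9.0
tcp_pos: [0.5809, 0.2292, 0.0537]
tool_rot: [0.769, 0.639, 0.0, 0.0]
contact_force: [-0.3, -0.6, 0.1]
finger_gap: 0.0852
grasp_force: 0.0
```

Request:
{"op": "move_arm", "data": {"plan": [-5, 0, 0, 0, 0, 0, -5, 0, 0, 0, 0, 0, -5, 0, 0, 0, 0, 0, -6, 0, 0, 0, 0, 0, -7, 0, 0, 0, 0, 0]}}

```text
clock: 9.5
tcp_pos: [0.5757, 0.2023, 0.0528]
tool_rot: [0.769, 0.639, 0.001, -0.0]
contact_force: [0.3, 2.1, 0.9]
finger_gap: 0.0852
grasp_force: 0.0
```

Request:
{"op": "move_arm", "data": {"plan": [-8, 0, 0, 0, 0, 0, -8, 0, 0, 0, 0, 0, -8, 0, 0, 0, 0, 0, -8, 0, 0, 0, 0, 0, -8, 0, 0, 0, 0, 0]}}

```text
clock: 10.0
tcp_pos: [0.568, 0.1621, 0.0523]
tool_rot: [0.769, 0.639, -0.0, -0.0]
contact_force: [0.4, 2.3, 1.0]
finger_gap: 0.0852
grasp_force: 0.0
```

Run:
```python
from h import *
t,R=where()
```

```text
t 10.0 tcp [0.568  0.1621 0.0523] H [-0.2365  0.0009] toolx-lane deg 180.31 F [0.4 2.3 1. ]
```

Sliding friction is about 2 N and the carton is on the lane axis. I continue into the flare.

Request:
{"op": "move_arm", "data": {"plan": [-8, 0, 0, 0, 0, 0, -8, 0, 0, 0, 0, 0, -8, 0, 0, 0, 0, 0, -8, 0, 0, 0, 0, 0, -8, 0, 0, 0, 0, 0]}}

```text
clock: 10.5
tcp_pos: [0.5606, 0.1228, 0.0523]
tool_rot: [0.769, 0.639, -0.0, -0.0]
contact_force: [-0.0, 1.9, 1.0]
finger_gap: 0.0854
grasp_force: 0.0
```

Request:
{"op": "move_arm", "data": {"plan": [-6, 0, 0, 0, 0, 0, -6, 0, 0, 0, 0, 0, -6, 0, 0, 0, 0, 0, -6, 0, 0, 0, 0, 0, -6, 0, 0, 0, 0, 0]}}

```text
clock: 11.0
tcp_pos: [0.5552, 0.0935, 0.0523]
tool_rot: [0.769, 0.639, -0.0, -0.0]
contact_force: [0.4, 1.9, -0.2]
finger_gap: 0.0853
grasp_force: 0.0
```

Run:
```python
from h import *
import cv2
where()
a=vision.snapshot("scene")[130:280,140:440,::-1]
cv2.imwrite("pics/s5.png",cv2.resize(a,None,fx=2.6,fy=2.6,interpolation=2))
```

```text
t 11.0 tcp [0.5552 0.0935 0.0523] H [-0.1668  0.0013] toolx-lane deg 180.32 F [ 0.4  1.9 -0.2]
```

View pics/s5.png

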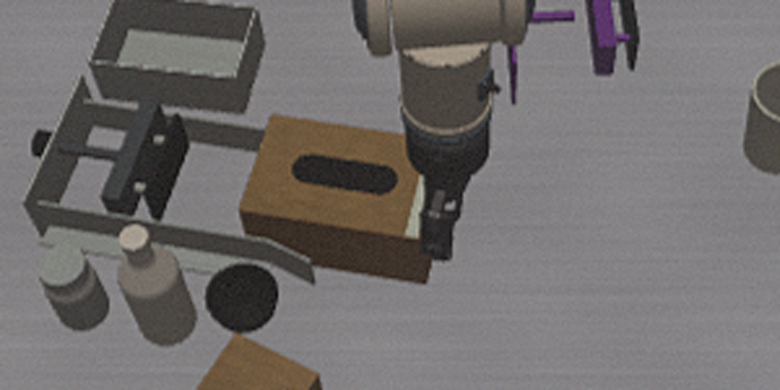

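The carton's front has entered the rails squarely with no extra force. I carry on, slowing before the stop range.

Request:
{"op": "move_arm", "data": {"plan": [-7, 0, 0, 0, 0, 0, -7, 0, 0, 0, 0, 0, -7, 0, 0, 0, 0, 0, -7, 0, 0, 0, 0, 0, -7, 0, 0, 0, 0, 0]}}

```text
clock: 11.55
tcp_pos: [0.5487, 0.0589, 0.0522]
tool_rot: [0.769, 0.639, -0.0, -0.0]
contact_force: [0.3, 1.7, 0.6]
finger_gap: 0.0856
grasp_force: 0.0
```

Request:
{"op": "move_arm", "data": {"plan": [-6, 0, 0, 0, 0, 0, -6, 0, 0, 0, 0, 0, -5, 0, 0, 0, 0, 0, -4, 0, 0, 0, 0, 0, -3, 0, 0, 0, 0, 0]}}

```text
clock: 12.05
tcp_pos: [0.5443, 0.0356, 0.0523]
tool_rot: [0.769, 0.639, -0.0, -0.0]
contact_force: [0.8, 1.8, -0.7]
finger_gap: 0.0854
grasp_force: 0.0
```

Request:
{"op": "move_arm", "data": {"plan": [-1.5, 0, 0, 0, 0, 0, -1.5, 0, 0, 0, 0, 0, -1.5, 0, 0, 0, 0, 0, -1.5, 0, 0, 0, 0, 0, -1.5, 0, 0, 0, 0, 0]}}

```text
clock: 12.55
tcp_pos: [0.543, 0.0286, 0.0523]
tool_rot: [0.769, 0.639, -0.0, -0.0]
contact_force: [0.4, 1.7, -0.2]
finger_gap: 0.0856
grasp_force: 0.0
```

```bash
python3 -c "
from h import *
where()"
```

```text
t 12.55 tcp [0.543  0.0286 0.0523] H [-0.1008  0.0017] toolx-lane deg 180.33 F [ 0.4  1.7 -0.2]
```

Request:
{"op": "move_arm", "data": {"plan": [-2, 0, 0, 0, 0, 0, -2, 0, 0, 0, 0, 0, -2, 0, 0, 0, 0, 0, -2, 0, 0, 0, 0, 0, -1, 0, 0, 0, 0, 0]}}

```text
clock: 13.05
tcp_pos: [0.5414, 0.0195, 0.0523]
tool_rot: [0.769, 0.639, -0.0, 0.0]
contact_force: [0.4, 2.3, -1.7]
finger_gap: 0.0853
grasp_force: 0.0
```

Request:
{"op": "move_arm", "data": {"plan": [-1, 0, 0, 0, 0, 0, -1, 0, 0, 0, 0, 0, -1, 0, 0, 0, 0, 0, -1, 0, 0, 0, 0, 0, -1, 0, 0, 0, 0, 0]}}

```text
clock: 13.55
tcp_pos: [0.5405, 0.0148, 0.0523]
tool_rot: [0.769, 0.639, -0.0, -0.0]
contact_force: [0.2, 1.4, -0.2]
finger_gap: 0.0856
grasp_force: 0.0
```

Request:
{"op": "move_arm", "data": {"plan": [-1, 0, 0, 0, 0, 0, -1, 0, 0, 0, 0, 0, -1, 0, 0, 0, 0, 0, -1, 0, 0, 0, 0, 0, -1, 0, 0, 0, 0, 0]}}

```text
clock: 14.05
tcp_pos: [0.5395, 0.0099, 0.0523]
tool_rot: [0.769, 0.639, -0.0, 0.0]
contact_force: [0.9, 1.3, 0.6]
finger_gap: 0.0853
grasp_force: 0.0
```

Request:
{"op": "move_arm", "data": {"plan": [-1, 0, 0, 0, 0, 0, -1, 0, 0, 0, 0, 0, -1, 0, 0, 0, 0, 0, -1, 0, 0, 0, 0, 0, -1, 0, 0, 0, 0, 0]}}

```text
clock: 14.55
tcp_pos: [0.5386, 0.005, 0.0523]
tool_rot: [0.769, 0.639, -0.0, -0.0]
contact_force: [-0.4, 1.0, -0.4]
finger_gap: 0.0855
grasp_force: 0.0
```

Request:
{"op": "move_arm", "data": {"plan": [-1, 0, 0, 0, 0, 0, -1, 0, 0, 0, 0, 0, -1, 0, 0, 0, 0, 0, -1, 0, 0, 0, 0, 0, -1, 0, 0, 0, 0, 0]}}

```text
clock: 15.05
tcp_pos: [0.5377, 0.0, 0.0523]
tool_rot: [0.769, 0.639, -0.0, -0.0]
contact_force: [-0.1, 0.3, -1.7]
finger_gap: 0.0856
grasp_force: 0.0
```

Request:
{"op": "move_arm", "data": {"plan": [-1, 0, 0, 0, 0, 0, -1, 0, 0, 0, 0, 0, -1, 0, 0, 0, 0, 0, -1, 0, 0, 0, 0, 0, -1, 0, 0, 0, 0, 0]}}

```text
clock: 15.55
tcp_pos: [0.5371, -0.0038, 0.0526]
tool_rot: [0.769, 0.639, 0.001, -0.0]
contact_force: [2.1, 7.5, -0.3]
finger_gap: 0.0855
grasp_force: 0.0
```

The stop is found at 7.8 N. I add about 2 mm and hold.

Request:
{"op": "move_arm", "data": {"plan": [-0.8, 0, 0, 0, 0, 0, -0.7, 0, 0, 0, 0, 0, 0, 0, 0, 0, 0, 0, 0, 0, 0, 0, 0, 0, 0, 0, 0, 0, 0, 0]}}

```text
clock: 16.05
tcp_pos: [0.5369, -0.0047, 0.0527]
tool_rot: [0.769, 0.639, 0.001, -0.001]
contact_force: [2.9, 8.5, -0.1]
finger_gap: 0.0853
grasp_force: 0.0
```

Request:
{"op": "move_arm", "data": {"plan": [-1, 0, 0, 0, 0, 0, -1, 0, 0, 0, 0, 0, 0, 0, 0, 0, 0, 0, 0, 0, 0, 0, 0, 0, 0, 0, 0, 0, 0, 0]}}

```text
clock: 16.55
tcp_pos: [0.5367, -0.0059, 0.0528]
tool_rot: [0.769, 0.639, 0.002, -0.001]
contact_force: [2.5, 11.2, 1.1]
finger_gap: 0.0854
grasp_force: 0.0
```

```bash
python3 -c "
from h import *
where()"
```

```text
t 16.55 tcp [ 0.5367 -0.0059  0.0528] H [-0.0656  0.002 ] toolx-lane deg 180.38 F [ 2.5 11.2  1.1]
```

11.4 N at the wrist is about 10 N on the stop. I hold briefly, then back off slowly.

Request:
{"op": "move_arm", "data": {"plan": [0, 0, 0, 0, 0, 0, 0, 0, 0, 0, 0, 0, 0, 0, 0, 0, 0, 0, 0.4, 0, 0, 0, 0, 0, 0.4, 0, 0, 0, 0, 0]}}

```text
clock: 17.05
tcp_pos: [0.5367, -0.0058, 0.0527]
tool_rot: [0.769, 0.639, 0.001, -0.001]
contact_force: [1.4, 8.0, -0.3]
finger_gap: 0.0853
grasp_force: 0.0
```

Request:
{"op": "move_arm", "data": {"plan": [0.4, 0, 0, 0, 0, 0, 0.4, 0, 0, 0, 0, 0, 0.4, 0, 0, 0, 0, 0, 0.4, 0, 0, 0, 0, 0, 0.4, 0, 0, 0, 0, 0]}}

```text
clock: 17.55
tcp_pos: [0.537, -0.0046, 0.0525]
tool_rot: [0.769, 0.639, 0.001, -0.0]
contact_force: [1.0, 6.0, -0.7]
finger_gap: 0.0854
grasp_force: 0.0
```

Request:
{"op": "move_arm", "data": {"plan": [0.4, 0, 0, 0, 0, 0, 0.4, 0, 0, 0, 0, 0, 0.4, 0, 0, 0, 0, 0, 0.4, 0, 0, 0, 0, 0, 0.4, 0, 0, 0, 0, 0]}}

```text
clock: 18.05
tcp_pos: [0.5371, -0.0036, 0.0523]
tool_rot: [0.769, 0.639, -0.0, 0.0]
contact_force: [1.8, 2.9, 0.2]
finger_gap: 0.0858
grasp_force: 0.0
```

Request:
{"op": "move_arm", "data": {"plan": [0.4, 0, 0, 0, 0, 0, 0.4, 0, 0, 0, 0, 0, 0.4, 0, 0, 0, 0, 0, 0.4, 0, 0, 0, 0, 0, 0.4, 0, 0, 0, 0, 0]}}

```text
clock: 18.55
tcp_pos: [0.5373, -0.0019, 0.0523]
tool_rot: [0.769, 0.639, -0.0, 0.0]
contact_force: [-0.2, 0.0, 0.0]
finger_gap: 0.0857
grasp_force: 0.0
```

Request:
{"op": "move_arm", "data": {"plan": [0.5, 0, 0, 0, 0, 0, 0.5, 0, 0, 0, 0, 0, 0.5, 0, 0, 0, 0, 0, 0.5, 0, 0, 0, 0, 0, 0.5, 0, 0, 0, 0, 0]}}

```text
clock: 19.05
tcp_pos: [0.5379, 0.0009, 0.0523]
tool_rot: [0.769, 0.639, -0.0, 0.0]
contact_force: [0.7, -0.2, -0.7]
finger_gap: 0.0851
grasp_force: 0.0
```

Request:
{"op": "move_arm", "data": {"plan": [2, 0, 0, 0, 0, 0, 4, 0, 0, 0, 0, 0, 8, 0, 0, 0, 0, 0, 15, 0, 0, 0, 0, 0, 15, 0, 0, 0, 0, 0]}}

```text
clock: 19.55
tcp_pos: [0.5462, 0.0455, 0.0524]
tool_rot: [0.769, 0.639, 0.0, -0.0]
contact_force: [-0.0, -0.2, 0.9]
finger_gap: 0.0855
grasp_force: 0.0
```

Run:
```python
from h import *
import cv2
where()
a=vision.snapshot("scene")[130:280,140:440,::-1]
cv2.imwrite("pics/s6.png",cv2.resize(a,None,fx=2.6,fy=2.6,interpolation=2))
```

```text
t 19.55 tcp [0.5462 0.0455 0.0524] H [-0.118   0.0016] toolx-lane deg 180.31 F [-0.  -0.2  0.9]
```

View pics/s6.png

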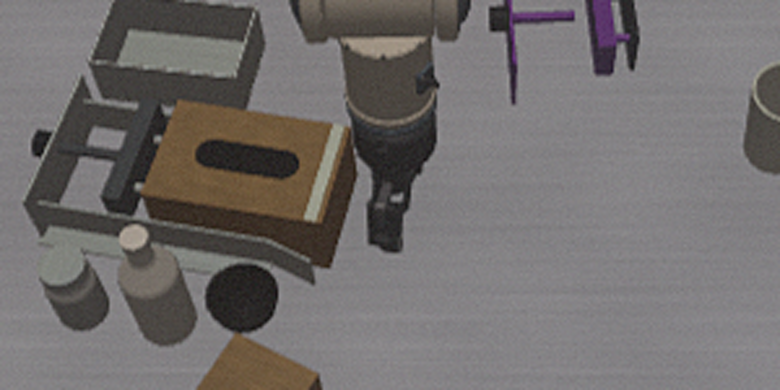

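The carton lies opening up, square between the rails and against the stop. The gripper is clear and the bystanders look unmoved, so I'm handing in.

```bash
python3 -c "
from bench import ticket
print(ticket.job_done())"
```

```text
the job is handed in; nothing more can be done
None
```

I handed the job in at about 19.6 s: the carton lies opening up and square between the rails, was pressed on the stop with an estimated 10 N (11.5 N at the wrist) and looked seated after a slow back-off; the hand-in returned no verdict.

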